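# Ready the telescopic shelf brush

### The arm

A 6-joint arm with a two-finger parallel gripper is mounted at the origin on the work surface. World frame = base frame: x ahead of the robot, y to its left, z up, the work surface at z = 0. Lengths are in m, angles in rad, forces in N, time in s.
With the tool pointing down it reaches from about 0.375 to 0.9 m from the base axis. Payload 3.1 kg.
Tool frame: the origin (TCP) lies at the very end of the fingers, on their centre line; the grasp point (between the pads) lies 19 mm behind it (manip.grasp_offset is the distance from the TCP to the grasp point, in m); y points along the fingers, z is the direction in which the jaws open and shut, and the axes are right-handed (so a half turn about y gives the same grasp; the last joint's range is limited). The gripper opens to 85 mm and grips with 20 to 120 N. Pads are 22 mm wide; open, the fingers measure 114 mm over their backs; the gripper's body (76 mm by 85 mm) begins 54 mm behind the grasp point. The pads swing forward as they close: fully open they stand 13 mm farther back than shut.
Start: joints at [-1.47, 0.527, 1.433, -0, 1.181, -0.178], TCP at [0.172, -0.601, 0.231] pointing down, gripper open.
Joint ranges: [-3.08, 3.08], [-0.75, 2.2], [0.22, 2.44], [-1.43, 4.57], [0, 2.65], [-2.85, 2.85]. Speed limits (rad/s): [2.79, 2.79, 3.14, 3.14, 3.14, 3.14].

### API

Orientations are given as a unit quaternion [x, y, z, w].
In Python, from station import manip gives the robot as it stands.
- The arm moves only by the tool apply_moves, never from a script. Its argument "motion" is a list of rows, each a list of 5 numbers: the finger opening in mm, from 0 to 85.4, then the shift along the tool's x, y, z in units of 30 mm (1.0 is 30 mm), then the turn about the tool's y in units of 10 degrees (1.0 is 10 degrees). In form: [[fingers, x, y, z, twist], ...]. A call has 1 to 12 rows; each row is the pose to reach, as a shift and turn from the pose commanded when the call began, along the tool's axes at that moment; what a row does not reach only later rows make up. A row lasts 1/8 s, in which the tool goes at most 62.5 mm and 10.7 degrees, less where a joint would pass 70% of its speed; a pose out of reach is approached as far as the arm can. A call with a gripper value outside its range is refused whole. The fingers move at their own pace and stop on an object; "squeeze" is the grip in N (left out, the last holds). Time passes only in rows, so rows that repeat a pose let the fingers close. It gives the time, the measured TCP pose, the force and the opening at its end, in the units of the state.
- manip.sense(): the state, without advancing time (a new reading comes with each control period).
- manip.snapshot(name): name is "side" or "top"; returns the picture (420x560x3 uint8, red, green, blue); there is no depth.
- manip.get_calibration(name): a dict with "intrinsics" (3x3 intrinsics, pixels), "dist_coeffs" ([k1, k2, p1, p2, k3] as OpenCV has them; the pictures are not rectified), "extrinsics" (4x4, takes a point from camera to world coordinates). Camera axes: x right, y up, looking along -z (the intrinsics and any distortion apply to the point x, -y, -z); pixel columns grow to the right and rows downward; lengths in m; the calibration is good to about 2 mm. A picture is of the moment at which its call begins. get_calibration takes no time and is no camera call.
- manip.sign_off(): hands the job in, once; it reports no verdict.
The state is a dict: "t": time; "q": joint angles; "qd": joint speeds; "tau": joint torques, N m; "tcp_pos": TCP position; "tool_rot": TCP orientation; "force": force on the tool from outside, world axes, zero at the start; "ft_torque": the same for the moment, N m; "finger_gap": opening from 0.0 (shut) to 1.0 (fully open).
Only numpy, scipy, OpenCV 4.12 (cv2) and the standard library are available. Lean on these libraries where they do the work, as an engineer would, in place of code of your own. Each camera call takes 0.05 s, during which the arm holds its last target.

### The job

Get the shelf brush ready for the high shelves: press the spray can's cap right down to wet the brush head and let the cap come up again. Then squeeze the thumb button on the brush's grip, pull the handle past its first stop out to its second stop, and finish while still holding the grip there with the handle fully extended (a spring draws it back in if you let go). Leave the other goods on the counter where they are.

Things in the scene. Friction and masses are not known exactly. Their poses are not given: they have to be found in the camera images.
- brush_station: Dark steel cradle fixed to the counter, holding a telescopic brush pole level, its axis 90 mm up. Origin: on the counter under that axis; x along the pole, the way the handle pulls out; z up. Along x: wooden brush head (150 mm crosswise) -170 to -110 mm, 28 mm tube, grey 36 mm square collar to +70 mm, then the grip. Cradle clips 107 mm high at x -75 and +5.
- grip: Black rubber grip, a bar 90 long (x), 28 wide (y), 36 mm high, 12 mm thick end flange (40 x 46 mm) at its +x end. Origin: its centre, 90 mm above the counter, 125 mm along the station's x when in; axes as the station's. Slides only along x. Take it at its middle from above, closing across y: this squeezes the button, which makes it 33 mm wide there. Free space beneath.
- button_face (a point): Middle of the outer face of the steel thumb button (18 mm along x, 10 mm high) on the -y side of the grip, at the grip's middle; stands 5 mm proud of the side, 19 mm from the grip's centre.
- thumb_button (a joint): Travel of the thumb button into the grip, m: 0 = out, handle locked in (1 mm of play); 0.005 = flush with the grip; lock free from about 0.0035. Spring 1.5 N, 5 N when flush. Keep it squeezed for the first 15 mm of the pull; after that it no longer matters.
- inner_tube (a joint): Extension of the inner tube (which carries the grip) out of the middle tube, m: 0 = in, 0.055 = out against the first stop. A return spring of 3 to 4 N; it comes out first.
- mid_tube (a joint): Extension of the middle tube out of the fixed outer tube, m: 0 = in, 0.065 = at the second stop, the hard end. Return spring 7.5 to 8.5 N, so it starts only after the first stop, where the pull is felt to rise. The grip has then moved 120 mm in all along the station's x. Nothing latches: both tubes spring back when let go.
- spray_can: Aluminium cleaner can, 54 mm across, upright in a dark clamp ring (72 mm across, 45 mm high) fixed to the counter beside the pole near the brush head, on one side of the pole or the other. Origin: on the counter on the can's axis; z up; the nozzle points to its -x.
- cap_top (a point): Centre of the top face of the can's round white cap (32 mm across, 20 mm high), 185 mm above the counter when up; it moves with the cap.
- spray_cap (a joint): Travel of the sprung cap, m: 0 = up, 0.006 = fully down (it sprays beyond 0.004). Spring 1.8 N to begin, 5.4 N fully down. It comes up again by itself.
- tin: Bystander: loose closed tin, 66 mm across, 100 mm tall, on the counter beside the brush pole, on the side opposite to the spray can. Origin: centre of its underside.
- weight: Bystander: loose brass scale weight with a knob, 40 mm across, 46 mm tall. Origin: centre of its underside.
- scoop: Bystander: loose steel spoon-like scoop, 200 mm long, lying flat along its own x. Origin: under its middle.
- jar: Bystander: loose amber jar, 72 mm across, 90 mm tall. Origin: centre of its underside.
- carton: Bystander: loose cardboard carton, 70 x 110 x 75 mm. Origin: centre of its underside.
- mug: Bystander: loose white mug, 76 mm across the rim, 85 mm tall. Origin: centre of its underside.
- tin2: Bystander: loose wide low tin, 84 mm across, 60 mm tall. Origin: centre of its underside.
Mind the look-alikes: they are no part of the job. What is shaped like the spray_can but orange, purple or red is not meant.

How it is judged:
On the way, in this order (a step that is already met when the one before it is completed fails the run):
1. the spray cap is pressed down (value of joint spray_cap above 0.004 m and value of joint inner_tube below 0.005 m), for 0.05 s.
2. the spray cap has come up again (value of joint spray_cap below 0.0015 m), for 0.1 s.
3. the thumb button is squeezed (value of joint thumb_button above 0.0035 m and contact force between the fingers and grip above 1 N), for 0.05 s.
4. the handle is at its second stop (value of joint inner_tube above 0.051 m and value of joint mid_tube above 0.06 m), for 0.2 s.
At the end, for the whole second after the job is handed in: The fingers hold the grip (more than 2 N) at rest (under 20 mm/s) with both tubes within 4 to 5 mm of their stops (inner tube over 51 mm, middle tube over 60 mm), and the spray cap is up (within 1.5 mm) (all of step 4 and contact force between the fingers and grip above 2 N and linear speed of grip below 0.02 m/s and value of joint spray_cap below 0.0015 m); the arm keeps its last pose, push and grip.
It fails at once if another thing on the counter is shifted by more than 30 mm (distance of any of tin, weight, scoop, jar, carton, mug, tin2 from where it was at the start of the episode above 0.03 m).
It also fails if it takes over 38 s, if anything falls off the work surface, if the arm or the gripper's body presses on something with over 40 N, if the wrist force passes 120 N, or if a joint passes its speed limit or range.

## Working session

There is one attempt and no reset: what is moved stays moved. The work goes in short steps, Python scripts to look and compute and a tool call to move; the robot and the scene stay as the last step left them, time stands still between calls to the robot, and variables do not carry over. Pictures are saved under pics/ and viewed, and the job is handed in when it is done.

Besides the shell and the picture viewer there is one more tool, called by a JSON object that holds its "name" and its "arguments". apply_moves: Moves the arm, as the interface text tells. Its arguments: {"type":"object","properties":{"motion":{"type":"array"},"squeeze":{"type":"number"}},"required":["motion"]}

```bash
ls; mkdir -p pics; python3 - <<'E'
from station import manip
import cv2,numpy as np
for n in("side","top"):
    im=manip.snapshot(n);cv2.imwrite(f"pics/{n}0.png",im[:,:,::-1])
    c=manip.get_calibration(n);print(n,c)
s=manip.sense();print(s)
E
```

```text
pics
side {'intrinsics': array([[469.67547479,   0.        , 279.45669958],
       [  0.        , 469.67547479, 211.2375668 ],
       [  0.        ,   0.        ,   1.        ]]), 'dist_coeffs': array([0.00341079, 0.        , 0.        , 0.        , 0.        ]), 'extrinsics': array([[-0.80564903,  0.37367246, -0.4596722 , -0.06715268],
       [-0.59197744, -0.53689889,  0.60108426,  0.82465483],
       [-0.02218887,  0.75637852,  0.65375774,  1.06705587],
       [ 0.        ,  0.        ,  0.        ,  1.        ]])}
top {'intrinsics': array([[435.18182002,   0.        , 280.1997381 ],
       [  0.        , 435.18182002, 211.19826283],
       [  0.        ,   0.        ,   1.        ]]), 'dist_coeffs': array([-0.129733,  0.      ,  0.      ,  0.      ,  0.      ]), 'extrinsics': array([[ 0.01478772,  0.98798824, -0.15381987,  0.42756663],
       [-0.99988592,  0.01413833, -0.00531485, -0.01463243],
       [-0.00307626,  0.15388092,  0.98808461,  1.29945673],
       [ 0.        ,  0.        ,  0.        ,  1.        ]])}
{'t': 0.1, 'q': array([-1.47047286e+00,  5.28367484e-01,  1.43380160e+00, -4.17827092e-06,
        1.18138760e+00, -1.78480395e-01]), 'qd': array([ 0.00166735, -0.00208355, -0.00222176,  0.00098205,  0.0002078 ,
       -0.00020368]), 'tau': array([-4.56918688e-04, -4.43306673e+01, -1.78585625e+01, -1.52722600e-04,
        3.89353590e-03,  1.16652629e-05]), 'tcp_pos': array([ 0.17197612, -0.6001936 ,  0.23042626]), 'tool_rot': array([-0.09822785,  0.70094083, -0.69955301,  0.09827938]), 'force': array([ 0.19248387,  0.68268524, -1.05242866]), 'ft_torque': array([ 0.03477428, -0.02440077,  0.0476937 ]), 'finger_gap': 0.9961583226232434}
```

View pics/side0.png

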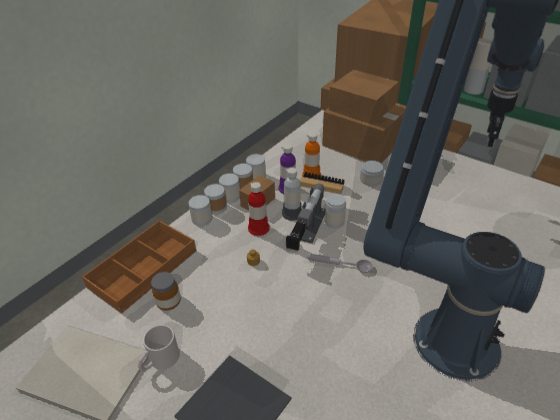

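View pics/top0.png

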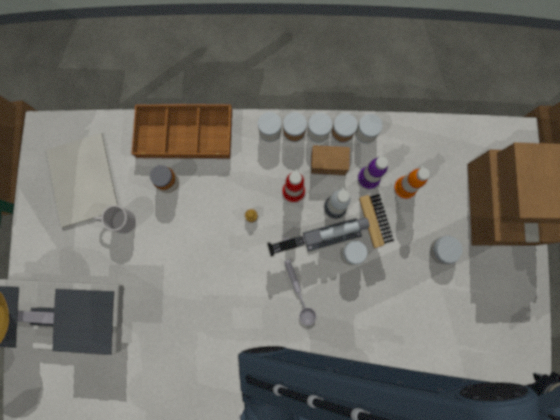

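Both views show the bench. Cans that could be mistaken for the target, in top-view pixels: red (294,185), purple (374,172), orange (412,182) and a grey aluminium one at (338,203). The grey can stands in the dark ring beside the pole, so I choose that one. The brush head is at about (378,220), and the black grip runs from about (275,247) to (300,241). I'll check with close crops.

```bash
python3 - <<'E'
import cv2,numpy as np
a=cv2.imread("pics/top0.png")[165:275,255:405];b=cv2.imread("pics/side0.png")[140:280,230:360]
cv2.imwrite("pics/c_top.png",cv2.resize(a,None,fx=5.3,fy=5.3,interpolation=cv2.INTER_CUBIC))
cv2.imwrite("pics/c_side.png",cv2.resize(b,None,fx=4.2,fy=4.2,interpolation=cv2.INTER_CUBIC))
E
```

```text
(no output)
```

View pics/c_top.png

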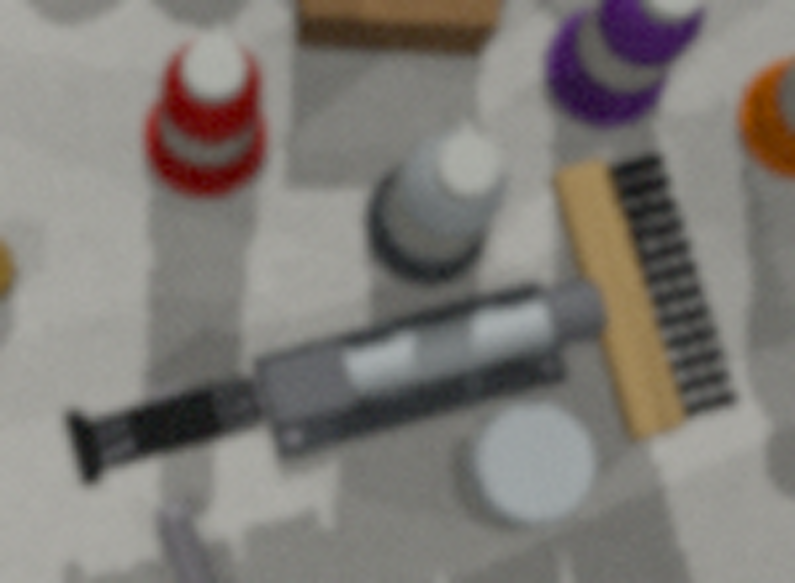

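View pics/c_side.png

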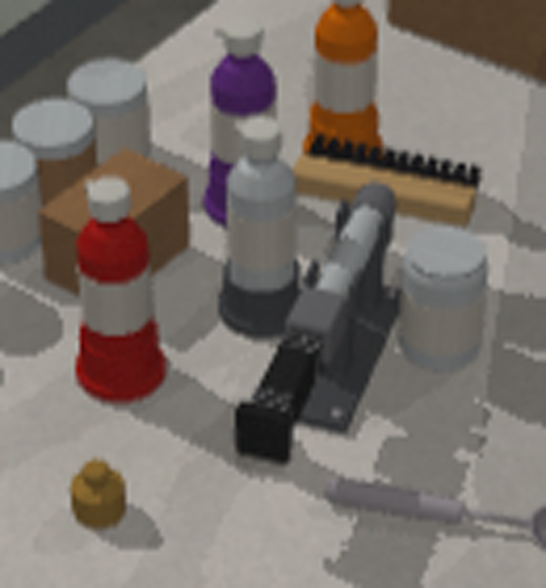

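The crops show the chosen grey can. Its white cap is at about top px (343.7,196) and side px (292.6,171), and it sits in the dark clamp ring. I'll measure the cap and the pole axis next.

```bash
cat > h.py <<'E'
import cv2,numpy as np
from station import manip
from scipy.spatial.transform import Rotation as R
def ray(n,uv):
    c=manip.get_calibration(n)
    p=cv2.undistortPoints(np.array([[uv]],float),c["intrinsics"],c["dist_coeffs"])[0,0]
    E=c["extrinsics"];return E[:3,3],E[:3,:3]@np.array([p[0],-p[1],-1.])
def plane(n,uv,z):
    o,d=ray(n,uv);return o+d*(z-o[2])/d[2]
def tri(a,b):
    o1,d1=ray("top",a);o2,d2=ray("side",b)
    t=np.linalg.lstsq(np.c_[d1,-d2],o2-o1,rcond=None)[0]
    p,q=o1+d1*t[0],o2+d2*t[1];return (p+q)/2,np.linalg.norm(p-q)
def proj(n,P):
    c=manip.get_calibration(n);E=np.linalg.inv(c["extrinsics"])
    p=(E[:3,:3]@np.asarray(P,float).T).T+E[:3,3]
    return cv2.projectPoints(p*[1,-1,-1],np.zeros(3),np.zeros(3),c["intrinsics"],c["dist_coeffs"])[0][:,0]
E
python3 - <<'E'
from h import *
np.set_printoptions(precision=4,suppress=True)
T=cv2.imread("pics/top0.png");S=cv2.imread("pics/side0.png")
def white(im,x0,x1,y0,y1,th):
    h=cv2.cvtColor(im,cv2.COLOR_BGR2GRAY)[y0:y1,x0:x1].astype(int);print(h)
white(T,335,353,186,206,0)
white(S,284,302,164,184,0)
h=cv2.cvtColor(T,cv2.COLOR_BGR2HSV)
def big(m,box):
    z=np.zeros_like(m);x0,x1,y0,y1=box;z[y0:y1,x0:x1]=m[y0:y1,x0:x1]
    n,l,s,c=cv2.connectedComponentsWithStats(z);i=1+np.argmax(s[1:,4]);return l==i,c[i],s[i]
m=cv2.inRange(T,(0,0,0),(60,60,60));b,c,s=big(m,(262,305,230,262));ys,xs=np.nonzero(b)
print("grip",c,s,cv2.minAreaRect(np.c_[xs,ys].astype(np.float32)))
m=cv2.inRange(h,(10,70,90),(30,255,255));b,c,s=big(m,(350,400,185,260));ys,xs=np.nonzero(b)
print("wood",c,s,cv2.minAreaRect(np.c_[xs,ys].astype(np.float32)))
for uv in [(255+88/5.3,165+447/5.3),(255+252/5.3,165+395/5.3)]:print(plane("top",uv,.113 if uv[0]<280 else .108))
print(plane("top",c,.1))
print(tri((343.7,196.1),(292.6,171)))
print("cap",plane("top",(343.7,196.1),.185),plane("side",(292.6,171),.185))
E
```

```text
[[128 128 126 125 123 127 128 130 126 131 142 154 152 153 148 150 150 149]
 [129 129 129 125 124 126 130 137 134 135 141 151 152 151 148 149 152 151]
 [131 129 128 127 126 130 137 145 148 141 141 146 150 151 150 150 148 151]
 [128 130 130 130 133 139 143 155 157 150 145 146 148 150 147 150 151 149]
 [129 131 133 136 141 149 156 162 164 161 154 154 154 152 148 149 149 149]
 [134 137 138 145 153 162 166 169 169 169 166 161 157 154 153 149 150 146]
 [134 137 145 152 162 168 170 170 170 169 170 167 165 156 150 145 149 148]
 [138 138 146 154 163 170 171 170 170 170 171 168 166 161 156 151 148 150]
 [138 141 146 156 165 170 169 169 170 171 171 167 168 162 156 152 150 148]
 [137 137 145 157 167 171 169 171 170 170 172 169 168 163 156 151 149 151]
 [135 136 141 154 165 168 169 169 169 170 169 170 166 160 151 149 148 152]
 [136 134 133 149 163 169 170 168 169 168 168 168 164 154 146 143 147 152]
 [133 129 129 141 156 164 168 169 168 169 171 166 159 149 134 136 141 150]
 [129 126 122 128 143 156 163 166 167 166 165 161 152 139 128 133 145 148]
 [121 128 122 120 127 142 153 158 161 158 156 149 
[... 1699 characters left out ...]
48 142 141 122 123 121 120 115 112 108 103 110 115]
 [116 136 136 134 133 132 133 136 126 124 122 116 112 112 108 103  89  91]
 [115 134 134 133 130 126 122 123 123 119 118 116 114 112 111 105  85  86]]
grip [285.0166 244.7261] [268 238  34  17 241] ((285.5257263183594, 245.27383422851562), (10.657364845275879, 33.48902130126953), 76.50426483154297)
wood [371.5941 221.1254] [360 195  25  53 574] ((371.47711181640625, 220.75689697265625), (52.872013092041016, 11.78126335144043), 73.3007583618164)
[0.5068 0.0136 0.113 ]
[ 0.5352 -0.0707  0.108 ]
[ 0.5899 -0.2639  0.1   ]
(array([ 0.643 , -0.1761,  0.1771]), np.float64(0.0043585653200277))
cap [ 0.6433 -0.1739  0.185 ] [ 0.6347 -0.1682  0.185 ]
```

```bash
python3 - <<'E'
from h import *
np.set_printoptions(precision=4,suppress=True)
print(tri((343.6,195.2),(291,170)))
print("cap",plane("top",(343.6,195.2),.185),plane("side",(291,170),.185))
F=np.array([.5068,.0136]);W=np.array([.5899,-.2639])
d=(F-W)/np.linalg.norm(F-W);n=np.array([-d[1],d[0]])
O=F-.164*d; print("O",O,np.degrees(np.arctan2(d[1],d[0])),"grip",O+.125*d)
def P(x,y,z): return [*(O+x*d+y*n),z]
def box(x0,x1,w,z0,z1): return [P(x,y,z) for z in(z0,z1) for x,y in((x0,-w/2),(x1,-w/2),(x1,w/2),(x0,w/2))]
for nm,(x0,y0,f,w,hh) in {"top":(255,165,5.3,150,110),"side":(230,140,4.2,130,140)}.items():
    im=cv2.imread(f"pics/{nm}0.png")[y0:y0+hh,x0:x0+w];im=cv2.resize(im,None,fx=f,fy=f,interpolation=cv2.INTER_CUBIC)
    for b,c in((box(80,158,28,72,108),(0,255,255)),(box(158,170,40,67,113),(0,0,255)),(box(34,70,36,72,108),(0,255,0)),(box(-170,-110,150,85,95),(255,0,0))):
        p=((proj(nm,[[*( O+ (np.array(q[:2])-O)),q[2]] for q in [P(a/1000,bb/1000,z/1000) for a,bb,z in [( (np.dot(np.array(r[:2])-O,d)),np.dot(np.array(r[:2])-O,n),r[2]) for r in b]]])+.5-[x0,y0])*f).astype(int)
        for r in (p[:4],p[4:]): cv2.polylines(im,[r.reshape(-1,1,2)],True,c,1)
    cv2.imwrite(f"pics/o_{nm}.png",im)
E
```

```text
(array([ 0.6462, -0.1746,  0.1805]), np.float64(0.0010744557096701707))
cap [ 0.6457 -0.1737  0.185 ] [ 0.642  -0.1697  0.185 ]
O [ 0.5538 -0.1435] 106.67082652998863 grip [ 0.518  -0.0238]
```

View pics/o_top.png

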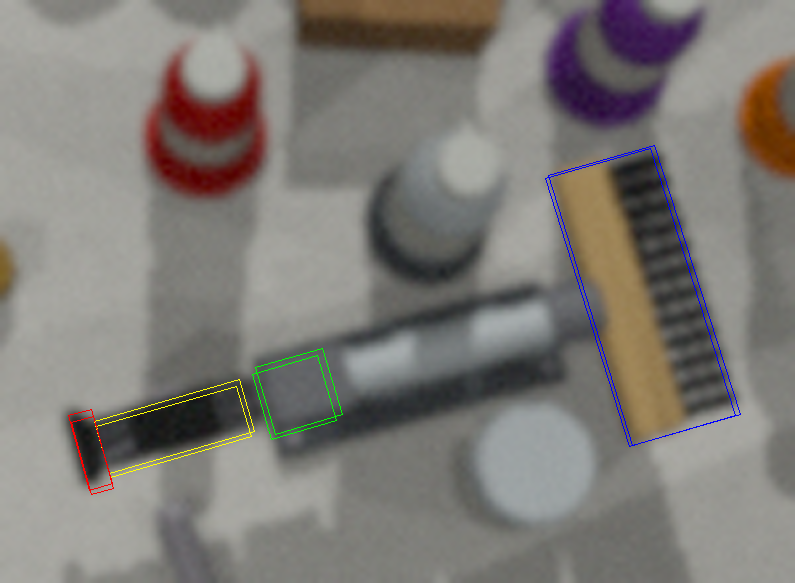

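View pics/o_side.png

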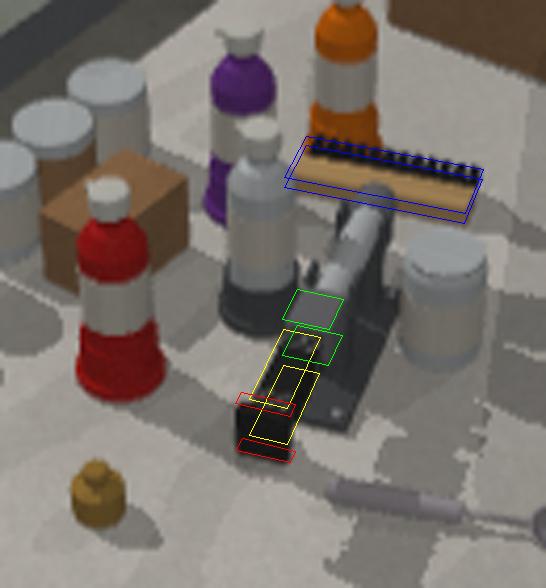

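```bash
python3 - <<'E'
from h import *
np.set_printoptions(precision=4,suppress=True)
for nm,(x0,y0,f,w,hh) in {"top":(262,225,14,56,40),"side":(280,205,14,50,42)}.items():
    im=cv2.imread(f"pics/{nm}0.png")[y0:y0+hh,x0:x0+w];im=cv2.resize(im,None,fx=f,fy=f,interpolation=cv2.INTER_CUBIC)
    im=cv2.convertScaleAbs(im,alpha=1.6)
    for i in range(0,w,5): cv2.putText(im,str(x0+i),(int((i+.5)*f),10),0,.35,(0,0,255),1);cv2.circle(im,(int((i+.5)*f),14),2,(0,0,255),-1)
    for i in range(0,hh,5): cv2.putText(im,str(y0+i),(2,int((i+.5)*f)),0,.35,(0,0,255),1)
    cv2.imwrite(f"pics/z_{nm}.png",im)
E
```

```text
(no output)
```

View pics/z_top.png

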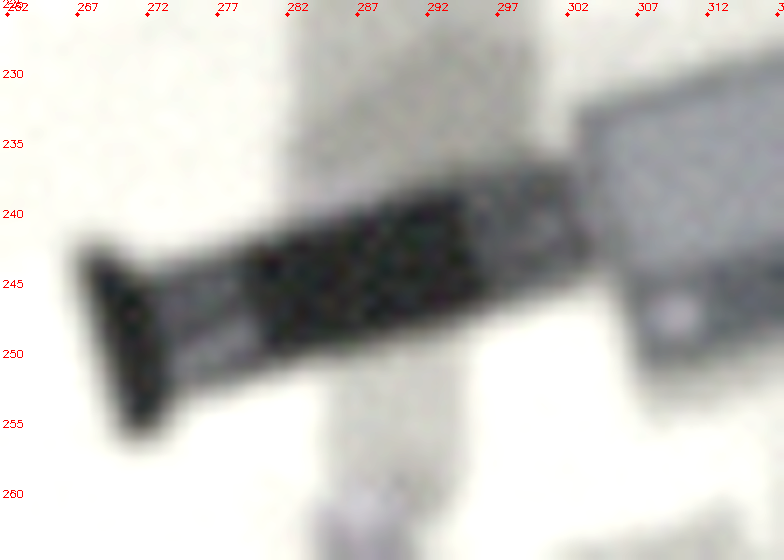

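View pics/z_side.png

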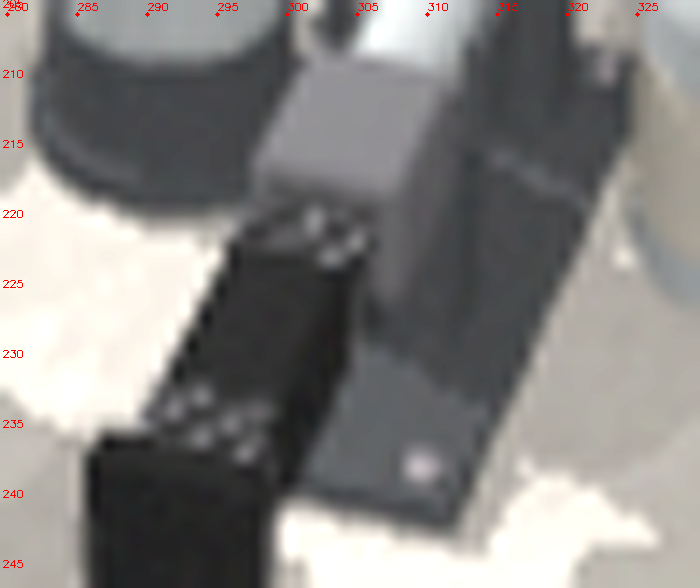

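```bash
python3 - <<'E'
from h import *
np.set_printoptions(precision=4,suppress=True)
def an(a,b,z): 
    p,q=plane("top",a,z),plane("top",b,z);d=(p-q)[:2];return p,q,np.degrees(np.arctan2(d[1],d[0]))
print(an((273,243.6),(300,236.2),.108)); print(an((274,252.8),(303,244.5),.08))
p,q,_=an((267.2,242.5),(270.7,255.3),.113);print(p,q,np.degrees(np.arctan2(*(p-q)[:2][::-1])))
# side flange top edge
for uv in((285.9,236.8),(299,239)):print(plane("side",uv,.113))
# wood lines
T=cv2.imread("pics/top0.png");h=cv2.cvtColor(T,cv2.COLOR_BGR2HSV);m=cv2.inRange(h,(10,70,90),(30,255,255));m[:190]=0;m[250:]=0;m[:,:355]=0;m[:,400:]=0
ys,xs=np.nonzero(m);b=cv2.boxPoints(cv2.minAreaRect(np.c_[xs,ys].astype(np.float32)))
for c in b:print(c,plane("top",c,.1))
print("collar",an((304,232.5),(365,215),.1),)
s=manip.sense();Rm=R.from_quat(s["tool_rot"]).as_matrix();print(Rm)
E
```

```text
(array([0.5229, 0.0102, 0.108 ]), array([ 0.5443, -0.0637,  0.108 ]), np.float64(106.18046105712358))
(array([0.4994, 0.0075, 0.08  ]), array([ 0.5238, -0.0734,  0.08  ]), np.float64(106.7823267971934))
[0.5253 0.026  0.113 ] [0.4905 0.0158 0.113 ] 16.31894857617192
[0.5206 0.0287 0.113 ]
[0.484  0.0144 0.113 ]
[359.0012 196.2067] [ 0.6602 -0.2294  0.1   ]
[398.8845 189.3303] [ 0.6819 -0.3441  0.1   ]
[407.8799 241.5035] [ 0.5338 -0.3657  0.1   ]
[367.9965 248.3799] [ 0.5136 -0.2527  0.1   ]
collar (array([ 0.5555, -0.075 ,  0.1   ]), array([ 0.6069, -0.2456,  0.1   ]), np.float64(106.76520771362867))
[[-0.9614 -0.0002  0.2752]
 [-0.2752  0.002  -0.9614]
 [-0.0003 -1.     -0.0019]]
```

Measured: cap ≈ (0.6455,-0.174,0.185), grip ≈ (0.5205,-0.0245,0.09), and pole yaw ≈ 106.5°. First I go above the cap with the fingers shut, turning the jaws to the grasp yaw on the way.

{"name": "apply_moves", "arguments": {"motion": [[0,-1.0,-0.5,-0.5,-0.5],[0,-2.8,-0.6,-1.4,-1.4],[0,-4.6,-0.6,-2.3,-2.3],[0,-6.4,-0.6,-3.2,-3.2],[0,-8.2,-0.6,-4.0,-4.1],[0,-10.0,-0.6,-4.9,-5.0],[0,-11.8,-0.6,-5.8,-5.9],[0,-13.6,-0.6,-6.7,-6.8],[0,-15.4,-0.5,-7.6,-7.7],[0,-17.2,-0.4,-8.4,-8.5],[0,-18.5,-0.3,-9.0,-9.05],[0,-19.1,-0.2,-9.3,-9.05]], "squeeze": 40}}

```text
t: 1.6
tcp_pos: [0.6472, -0.1729, 0.2364]
tool_rot: [0.567, -0.423, 0.422, -0.567]
force: [-0.1, -0.4, 0.5]
finger_gap: -0.0
```

```bash
python3 - <<'E'
from h import *
np.set_printoptions(precision=4,suppress=True)
for n in("side","top"):
    cv2.imwrite(f"pics/{n}1.png",manip.snapshot(n)[:,:,::-1])
s=manip.sense();Rm=R.from_quat(s["tool_rot"]).as_matrix()
print(s["t"],s["tcp_pos"],s["force"],s["finger_gap"],np.degrees(np.arctan2(Rm[1,2],Rm[0,2])))
print("to cap in units",Rm.T@(np.array([.6455,-.174,.185])-s["tcp_pos"])/.03)
im=cv2.imread("pics/side1.png")[100:260,220:380];cv2.imwrite("pics/side1c.png",cv2.resize(im,None,fx=3.7,fy=3.7))
E
```

```text
1.7 [ 0.6465 -0.1734  0.2362] [ 0.0366 -0.005  -0.6067] -0.00389817224305031 16.540391215025213
to cap in units [ 0.011   1.7071 -0.0348]
```

View pics/side1c.png

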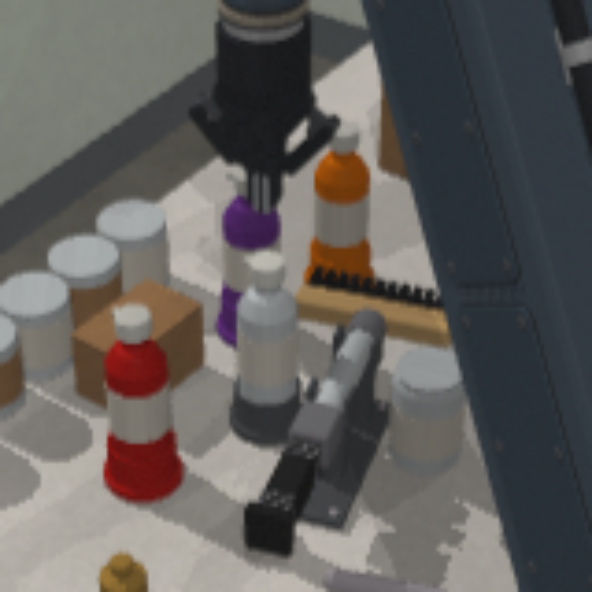

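View pics/top1.png

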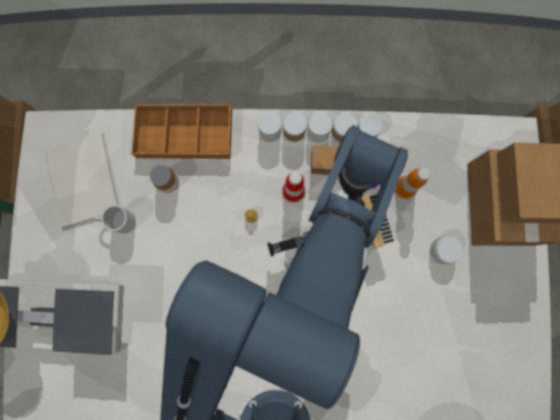

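The side view shows the shut fingers straight above the grey can's cap: tip at about (291,157), cap at (291,170). I'll descend and watch the force.

{"name": "apply_moves", "arguments": {"motion": [[0,0,0.7,0,0],[0,0,1.3,0,0],[0,0,1.5,0,0],[0,0,1.6,0,0],[0,0,1.7,0,0],[0,0,1.75,0,0],[0,0,1.8,0,0],[0,0,1.8,0,0]]}}

```text
t: 2.7
tcp_pos: [0.6463, -0.1751, 0.1839]
tool_rot: [0.567, -0.423, 0.424, -0.566]
force: [-1.4, -0.2, 1.7]
finger_gap: -0.005
```

{"name": "apply_moves", "arguments": {"motion": [[0,0,0.08,0,0],[0,0,0.12,0,0],[0,0,0.16,0,0],[0,0,0.16,0,0]]}}

```text
t: 3.2
tcp_pos: [0.6464, -0.1751, 0.1791]
tool_rot: [-0.566, 0.423, -0.424, 0.567]
force: [-1.8, 0.3, 5.9]
finger_gap: -0.002
```

{"name": "apply_moves", "arguments": {"motion": [[0,0,0.05,0,0],[0,0,0.1,0,0],[0,0,0.1,0,0]]}}

```text
t: 3.58
tcp_pos: [0.6465, -0.1751, 0.1789]
tool_rot: [-0.566, 0.422, -0.424, 0.567]
force: [-4.7, 1.2, 16.7]
finger_gap: 0.003
```

The cap hit its hard stop: the force jumped to 16.7 N with no further travel. I'll rise now.

{"name": "apply_moves", "arguments": {"motion": [[0,0,-0.4,0,0],[0,0,-1.2,0,0],[0,0,-2.2,0,0],[0,0,-2.6,0,0],[0,0,-2.6,0,0]]}}

```text
t: 4.2
tcp_pos: [0.6463, -0.1749, 0.2537]
tool_rot: [-0.566, 0.423, -0.423, 0.567]
force: [0.4, 0.0, 0.1]
finger_gap: 0.004
```

```bash
python3 - <<'E'
from h import *
np.set_printoptions(precision=4,suppress=True)
cv2.imwrite("pics/side2.png",manip.snapshot("side")[:,:,::-1])
s=manip.sense();Rm=R.from_quat(s["tool_rot"]).as_matrix()
print(s["t"],s["tcp_pos"],s["force"],np.degrees(np.arctan2(Rm[1,2],Rm[0,2])))
print("to grip above (z .2)",Rm.T@(np.array([.5205,-.0245,.2])-s["tcp_pos"])/.03)
print("pull dir",Rm.T@np.array([-.284,.959,0]))
im=cv2.imread("pics/side2.png")[100:260,220:380];cv2.imwrite("pics/side2c.png",cv2.resize(im,None,fx=3.7,fy=3.7))
E
```

```text
4.25 [ 0.6457 -0.1746  0.2526] [-0.4781  0.005   0.1562] 16.477114143896696
to grip above (z .2) [-5.9809  1.7618 -2.581 ]
pull dir [-1.0002  0.001  -0.0003]
```

View pics/side2c.png

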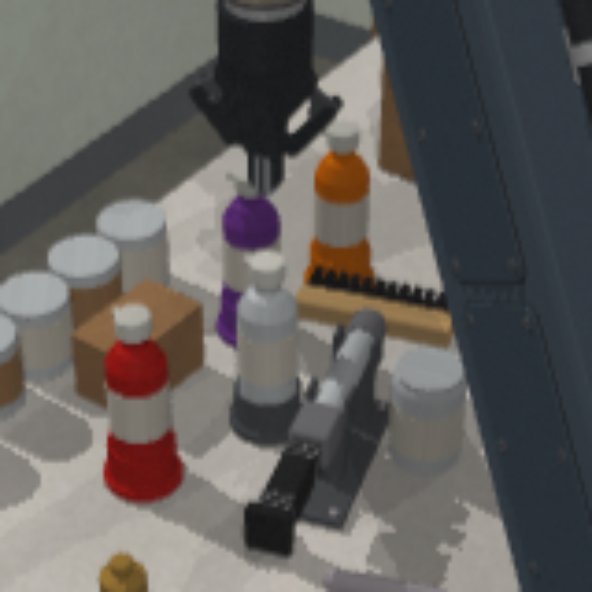

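The side view shows the cap back up at (292,172) and nothing moved. I go above the grip with the fingers open, then check.

{"name": "apply_moves", "arguments": {"motion": [[0,-1.5,0,-0.7,0],[40,-3.2,0,-1.4,0],[85,-4.8,0.2,-2.1,0],[85,-5.8,1.0,-2.5,0],[85,-6.0,1.8,-2.6,0],[85,-6.0,1.8,-2.6,0]]}}

```text
t: 5.0
tcp_pos: [0.5176, -0.0233, 0.197]
tool_rot: [0.568, -0.425, 0.421, -0.566]
force: [-0.3, 0.5, -0.3]
finger_gap: 0.994
```

```bash
python3 - <<'E'
from h import *
np.set_printoptions(precision=4,suppress=True)
cv2.imwrite("pics/side3.png",manip.snapshot("side")[:,:,::-1])
s=manip.sense();print(s["t"],s["tcp_pos"],s["force"],s["finger_gap"])
print(proj("side",[s["tcp_pos"],[.5205,-.0245,.108]]))
im=cv2.imread("pics/side3.png")[140:280,220:380];cv2.imwrite("pics/side3c.png",cv2.resize(im,None,fx=4.2,fy=4.2))
E
```

```text
5.05 [ 0.5194 -0.0241  0.1983] [0.2903 0.8448 0.1536] 0.9951685126188625
[[296.5935 205.0473]
 [296.3144 227.8918]]
```

View pics/side3c.png

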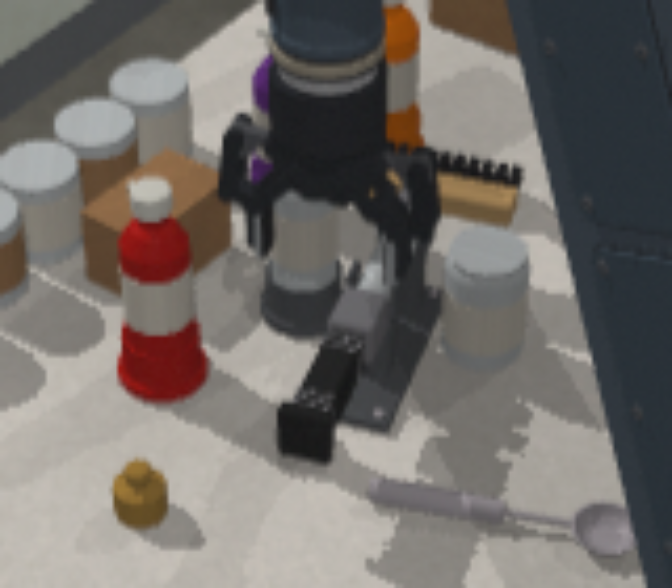

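The prediction puts the grip's top centre at side px (296,228), and the grip appears at about (297,229), so it agrees within about 3 mm. I'll descend and close.

{"name": "apply_moves", "arguments": {"motion": [[85,0,1.2,0,0],[85,0,2.6,0,0],[85,0,3.7,0,0],[85,0,4.2,0,0],[85,0,4.2,0,0]]}}

```text
t: 5.68
tcp_pos: [0.5206, -0.0248, 0.0731]
tool_rot: [0.566, -0.424, 0.423, -0.566]
force: [-0.7, -1.1, 1.1]
finger_gap: 0.993
```

```bash
python3 - <<'E'
from h import *
cv2.imwrite("pics/side4.png",manip.snapshot("side")[:,:,::-1])
s=manip.sense();print(s["t"],s["tcp_pos"],s["force"],s["finger_gap"])
im=cv2.imread("pics/side4.png")[140:280,220:380];cv2.imwrite("pics/side4c.png",cv2.resize(im,None,fx=4.2,fy=4.2))
E
```

```text
5.725 [ 0.52117186 -0.02488793  0.07395835] [-0.66094687 -0.42901551  0.15079346] 0.9961741925823908
```

View pics/side4c.png

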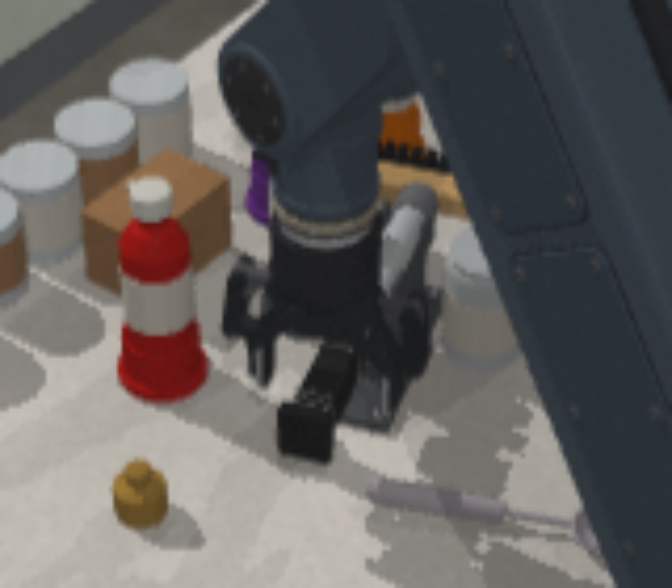

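The fingers straddle the grip, left at (260,370) and right at (410,340) in the crop. I'll close.

{"name": "apply_moves", "arguments": {"motion": [[60,0,0,0,0],[45,0,0,0,0],[35,0,0,0,0],[25,0,0,0,0],[20,0,0,0,0],[20,0,0,0,0],[20,0,0,0,0]], "squeeze": 60}}

```text
t: 6.6
tcp_pos: [0.5202, -0.0247, 0.0743]
tool_rot: [0.567, -0.423, 0.423, -0.566]
force: [-1.5, -1.0, 5.1]
finger_gap: 0.319
```

The gap is 27 mm, so the button is flush and the side force is small. Now I pull along tool -x, gently, watching the force.

{"name": "apply_moves", "arguments": {"motion": [[20,-0.1,0,0,0],[20,-0.3,0,0,0],[20,-0.6,0,0,0],[20,-0.9,0,0,0],[20,-1.2,0,0,0],[20,-1.4,0,0,0],[20,-1.4,0,0,0]]}}

```text
t: 7.48
tcp_pos: [0.5085, 0.0158, 0.0741]
tool_rot: [0.567, -0.423, 0.423, -0.567]
force: [-1.6, -3.1, 5.5]
finger_gap: 0.318
```

```bash
python3 - <<'E'
from h import *
np.set_printoptions(precision=4,suppress=True)
s=manip.sense();Rm=R.from_quat(s["tool_rot"]).as_matrix();print(s["t"],s["tcp_pos"],"tool force",Rm.T@s["force"],s["ft_torque"],s["finger_gap"])
E
```

```text
7.475 [0.5085 0.0158 0.0741] tool force [ 2.5033 -5.4622 -2.4316] [-0.7367  0.0639 -0.1244] 0.31802682304343527
```

{"name": "apply_moves", "arguments": {"motion": [[20,-0.2,0,0,0],[20,-0.4,0,0,0],[20,-0.6,0,0,0],[20,-0.9,0,0,0],[20,-1.2,0,0,0],[20,-1.5,0,0,0],[20,-1.8,0,0,0],[20,-2.1,0,0,0],[20,-2.3,0,0,0],[20,-2.4,0,0,0],[20,-2.4,0,0,0]]}}

```text
t: 8.85
tcp_pos: [0.4888, 0.0837, 0.074]
tool_rot: [0.567, -0.422, 0.424, -0.567]
force: [1.0, -8.3, 5.3]
finger_gap: 0.319
```

```bash
python3 - <<'E'
from h import *
np.set_printoptions(precision=4,suppress=True)
for n in("side","top"):cv2.imwrite(f"pics/{n}5.png",manip.snapshot(n)[:,:,::-1])
s=manip.sense();Rm=R.from_quat(s["tool_rot"]).as_matrix();print(s["t"],s["tcp_pos"],"tool force",Rm.T@s["force"],s["finger_gap"], np.linalg.norm(s["tcp_pos"][:2]-[.5202,-.0247]))
im=cv2.imread("pics/side5.png")[140:280,220:380];cv2.imwrite("pics/side5c.png",cv2.resize(im,None,fx=4.2,fy=4.2))
E
```

```text
8.95 [0.4888 0.0836 0.074 ] tool force [ 9.3001 -3.7768 -1.8725] 0.31666590308533155 0.11278487008859554
```

View pics/side5c.png

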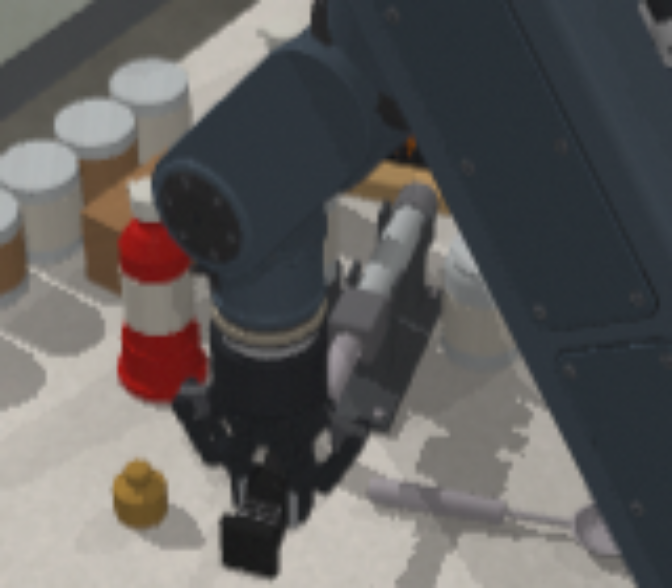

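The handle has come out about 113 mm with a pull of about 9 N. Now I finish up to the hard stop with more grip.

{"name": "apply_moves", "arguments": {"motion": [[20,0,0,0,0],[20,-0.1,0,0,0],[20,-0.2,0,0,0],[20,-0.25,0,0,0],[20,-0.25,0,0,0]], "squeeze": 90}}

```text
t: 9.57
tcp_pos: [0.4868, 0.0907, 0.074]
tool_rot: [0.567, -0.422, 0.424, -0.566]
force: [-0.5, -8.0, 4.6]
finger_gap: 0.314
```

```bash
python3 - <<'E'
from h import *
np.set_printoptions(precision=4,suppress=True)
s=manip.sense();Rm=R.from_quat(s["tool_rot"]).as_matrix();print(s["t"],s["tcp_pos"],"tool force",Rm.T@s["force"],s["finger_gap"], np.linalg.norm(s["tcp_pos"][:2]-[.5202,-.0247]))
E
```

```text
9.575 [0.4868 0.0907 0.074 ] tool force [ 7.5678 -4.6211 -2.7329] 0.3144036682041252 0.12012549002396282
```

Not at the stop yet: the force is still only the spring's. I'll go on until it rises.

{"name": "apply_moves", "arguments": {"motion": [[20,-0.04,0,0,0],[20,-0.08,0,0,0],[20,-0.08,0,0,0]]}}

```text
t: 9.95
tcp_pos: [0.4869, 0.0908, 0.074]
tool_rot: [0.568, -0.421, 0.425, -0.566]
force: [1.6, -18.4, 3.2]
finger_gap: 0.311
```

```bash
python3 - <<'E'
from h import *
np.set_printoptions(precision=4,suppress=True)
s=manip.sense();Rm=R.from_quat(s["tool_rot"]).as_matrix();print(s["t"],s["tcp_pos"],"tool force",Rm.T@s["force"],s["finger_gap"], np.linalg.norm(s["tcp_pos"][:2]-[.5202,-.0247]))
E
```

```text
9.95 [0.4869 0.0908 0.074 ] tool force [18.1489 -3.0593 -3.7026] 0.31059938386590924 0.12023486280097703
```

The hard stop is reached: 120 mm, and the force rose to 18 N with no further travel. I'll hold and check.

{"name": "apply_moves", "arguments": {"motion": [[20,0,0,0,0],[20,0,0,0,0],[20,0,0,0,0],[20,0,0,0,0]]}}

```text
t: 10.45
tcp_pos: [0.4869, 0.0908, 0.074]
tool_rot: [0.568, -0.421, 0.425, -0.566]
force: [0.3, -18.8, 3.5]
finger_gap: 0.316
```

```bash
python3 - <<'E'
from h import *
np.set_printoptions(precision=4,suppress=True)
for n in("side","top"):cv2.imwrite(f"pics/{n}6.png",manip.snapshot(n)[:,:,::-1])
s=manip.sense();Rm=R.from_quat(s["tool_rot"]).as_matrix();print(s["t"],s["tcp_pos"],"tool force",Rm.T@s["force"],s["finger_gap"])
im=cv2.imread("pics/side6.png")[140:300,220:380];cv2.imwrite("pics/side6c.png",cv2.resize(im,None,fx=3.7,fy=3.7))
E
```

```text
10.55 [0.487  0.0908 0.074 ] tool force [17.787  -2.1791 -3.9704] 0.31272826753474026
```

View pics/side6c.png

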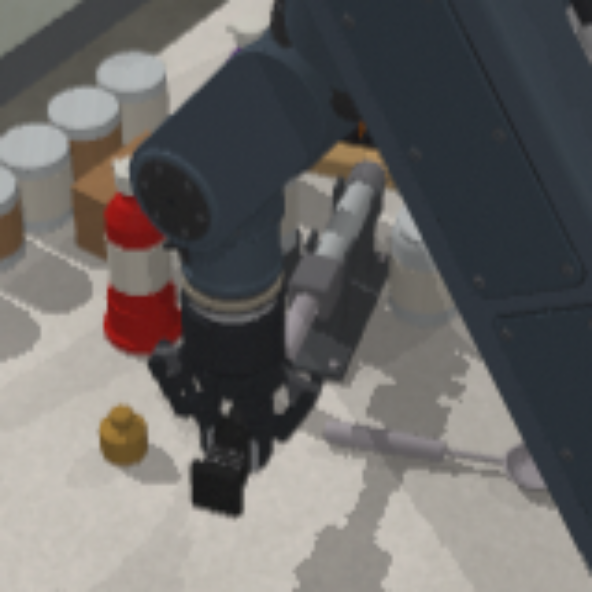

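View pics/top6.png

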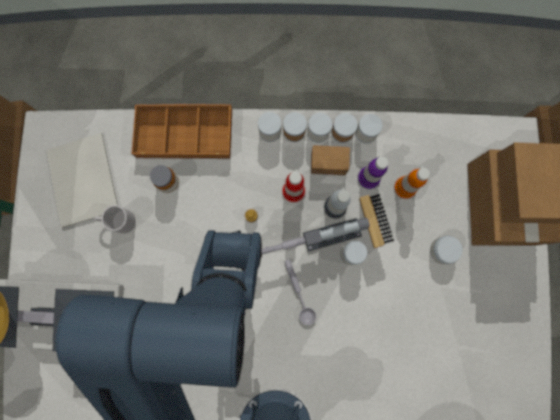

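The top view shows the tube extended, from (305,240) to the gripper at (250,250). The weight (251,215), scoop (300,295), tin (355,253) and the other goods are where they started. The pull is steady, so I'm handing in.

```bash
python3 -c "
from station import manip
print(manip.sign_off()); s=manip.sense(); print(s['t'],s['tcp_pos'],s['force'],s['finger_gap'])"
```

```text
the job is handed in; nothing more can be done
None
the job is handed in; nothing more can be done
```

The job is handed in, with the arm still holding the brush handle fully extended; sign-off gives no verdict.

- **Spray cap:** I pressed the grey can's cap down with shut fingers. The force went from 5.9 N to 16.7 N with no further travel, so it was at its stop. A side view afterwards showed it up again.
- **Grip and pull:** I took the grip at its middle with about 27 mm between the fingers, so the thumb button was flush. I pulled the handle 120 mm along the pole. The pull was about 2.5 N before the first stop, 8–9 N after it, and 18 N with no more travel at the hard stop.
- **Last checks at t ≈ 10.5 s (limit 38 s):** The tool was at rest, the pull steady at 18 N, and the grip not slipping. The top view showed the counter goods where they started. None of the checks failed.
- **Measurement disagreement:** The two views differed by about 5 mm on the cap's position, and triangulation put its height about 4 mm low. Contact came at the stated height, so this did not matter.

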